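# Load a housing blank on the index slide and lock it at the next hole

## Robot

A 7-joint arm with a two-finger parallel gripper is mounted at the origin on the work surface. World frame = base frame: x ahead of the robot, y to its left, z up, the work surface at z = 0. Lengths are in m, angles in degrees, forces in N, time in s.
With the tool pointing down it reaches from about 0.425 to 0.875 m from the base axis. Payload 4.7 kg.
Tool frame: the origin (TCP) lies between the finger pads; the fingertips stand 22 mm ahead of it and the grasp point (between the pads) lies 3 mm ahead of it; z points along the fingers, y is the line along which they close (so a half turn about z gives the same grasp; the last joint's range is limited). The gripper opens to 87 mm and grips with 3 to 60 N. Pads are 19 mm wide; open, the fingers measure 117 mm over their backs; the gripper's body (75 mm by 190 mm) begins 51 mm behind the grasp point.
Start: joints at [-73.447, 18.392, -4.016, 83.108, 1.295, 78.541, -3.26], TCP at [0.176, 0.626, 0.245] pointing down, gripper open.
Joint ranges: [-163.93, 163.93], [-17.29, 119.83], [-79.2, 71.16], [3.27, 140.29], [-89.18, 269.18], [5.43, 117.66], [-154.24, 154.24]. Speed limits (degrees/s): [147.25, 147.25, 180, 180, 180, 180, 180].

## Interface

Orientations are given as [roll, pitch, yaw] about the fixed x, y, z axes, in that order (R = Rz(yaw) Ry(pitch) Rx(roll)).
In Python, from cell import env gives the robot as it stands.
- The arm moves only by the tool drive_tool, never from a script. Its argument "moves" is a list of rows, each a list of 3 entries, a list of its own where there are three numbers: the shift along the tool's x, y, z in mm, then the turn, a rotation vector about the tool's x, y, z in rad, then the closure, from 0 (fully open) to 1 (shut). In form: [[[x, y, z], [wx, wy, wz], jaw], ...]. A call has 1 to 12 rows; each row shifts and turns the commanded pose from where the row before left it, along the tool's axes as they then stand; what a row does not reach is not made up. A row lasts 1/12 s, in which the tool goes at most 41.7 mm and 7.16 degrees, less where a joint would pass 70% of its speed; a pose out of reach is approached as far as the arm can. A call with a gripper value outside its range is refused whole. The fingers move at their own pace and stop on an object; "newtons" is the grip in N (left out, the last holds). Time passes only in rows, so rows that do not move let the fingers close. It gives the time, the measured TCP pose, the force, the opening and the grip force at its end, in the units of the state.
- env.get_obs(): the state, without advancing time (a new reading comes with each control period).
- env.read_camera(name): name is "scene" or "top"; returns (picture, depth): 480x640x3 uint8, blue, green, red; 480x640 float32, m along the optical axis (not along the pixel's ray), 0 where there is no reading.
- env.get_calibration(name): a dict with "fx", "fy", "cx", "cy" (pixels), "T" (4x4, takes a point from camera to world coordinates). Camera axes: x right, y down, z forward; pixel columns grow to the right and rows downward; lengths in m; the calibration is good to about 2 mm. A picture is of the moment at which its call begins. get_calibration takes no time and is no camera call.
- env.sign_off(): hands the job in; it is judged then, once.
The state is a dict: "time_s": time; "qpos": joint angles; "joint_velocities": joint speeds; "effort": joint torques, N m; "tool_pos": TCP position; "tool_rot": TCP orientation; "force": force on the tool from outside, world axes, zero at the start; "wrist_torque": the same for the moment, N m; "grip_width": finger opening in m; "grasp_force": force on a finger pad.
Only numpy, scipy, OpenCV 4.12 (cv2) and the standard library are available. Lean on these libraries where they do the work, as an engineer would, in place of code of your own. Each camera call takes 0.05 s, during which the arm holds its last target. There are 200 camera calls.

## Task

Set the rectangular aluminium housing blank flat on the index slide's stage plate, centred between the six stop pins, and let go of it. Then pull the slide's lock plunger by its round knob up out of its hole, slide the carriage one hole towards the hand tapping stand, and push the plunger fully down into that hole. Finish while holding the plunger fully down (it springs back up if let go), and leave the flange, the wrench and the screwdriver where they are.

Things in the scene. Friction and masses are not known exactly. Their poses are not given: they have to be found in the camera images.
- slide: index slide, bolted to the bench: dark steel bed 200 x 320 mm, 12 mm high, with guide rails and a steel bar with a row of five 12.5 mm holes, 50 mm apart, along its front. The origin lies on the bench midway along the slide, level with the middle hole at y = 0 (the line of holes is at x = -75 mm, the middle of the stage plate at x = 0); x is across, pointing away from the robot at yaw 0; y is the sliding direction, z up
- carriage (a joint): slide of the aluminium carriage along the bed's y, in m: 0 with the plunger over the middle hole (the start), +0.05 and -0.05 at the holes on either side (+y or -y of slide); travel +-0.102. About 1.5 N of friction; the locked pin has about 1.2 mm of play
- plunger (a joint): lift of the lock plunger in m: 0 fully down (home), stop at 0.024. Its spring (500 N/m) floats it at about 0.005 when nobody holds it, so that 2.5 N down keep it home; lifted 0.016 or more the pin is clear of the bar, 0.020 is a good lift (7.5 N)
- knob (a point): centre of the plunger's plain black round knob (26 mm diameter, 30 mm tall, axis upright), on the carriage's tongue on the robot's side, 75 mm from the pocket centre towards the robot; it goes up and down with the plunger and along with the carriage. With the plunger home this point is 76 mm above the bench; below the knob is a dark steel barrel 22 mm in diameter whose top is 60 mm above the bench. Axes as slide
- pocket (a point): centre of the pocket on the carriage's stage plate, on the plate's top, 42 mm above the bench; axes as slide. Six steel stop pins (8 mm diameter, 13 mm tall, tapered tops) stand around it: four at x = +-22, y = +-24.5 mm and two at x = +-36.5, y = 0 mm; a blank lying with its long side along x has 2.5 mm of room on each side
- blank_center (a point): centre of the loose rectangular aluminium housing blank, 60 mm (its x) x 36 mm (its y) x 40 mm tall, with a dark bore spot and two screw spots on top; about 0.22 kg. This point is 20 mm above its underside; a half turn makes no difference
- blank: the same housing blank; origin at the centre of its underside, axes as blank_center
- tapper: hand tapping stand: grey base 130 x 110 mm, steel column, head with a crossbar handle, 0.31 m tall; it stands far to the left or the right of the slide (which one changes). Origin under its base centre
- flange: bystander: round aluminium flange 58 mm across with a boss, 34 mm tall; origin at its underside
- wrench: bystander: steel wrench 120 mm long, lying along its x; origin under its middle
- screwdriver: bystander: screwdriver 140 mm long, lying along its x; origin under its middle
Things that resemble listed ones, but are neither listed nor needed, are in the scene too. What is shaped like the blank but purple is not meant.

How it is judged (in metres and radians):
On the way, in this order (a step that is already met when the one before it is completed fails the run):
1. the blank lies flat and centred between the stop pins, released, the carriage still at the first hole (x of blank_center in the frame of pocket between -0.004 and 0.004 m and y of blank_center in the frame of pocket between -0.004 and 0.004 m and z of blank_center in the frame of pocket between 0.017 and 0.023 m and angle between the x axis of blank_center and the x axis of pocket, either way round below 0.15 rad and angle between blank_center's own z axis and vertical below 0.08 rad and contact force between the fingers and blank below 0.1 N and value of joint carriage between -0.006 and 0.006 m), for 0.2 s.
2. the plunger is pulled up out of the first hole (value of joint plunger above 0.014 m and value of joint carriage between -0.006 and 0.006 m and x of blank_center in the frame of pocket between -0.004 and 0.004 m and y of blank_center in the frame of pocket between -0.004 and 0.004 m and z of blank_center in the frame of pocket between 0.017 and 0.023 m and angle between the x axis of blank_center and the x axis of pocket, either way round below 0.15 rad and angle between blank_center's own z axis and vertical below 0.08 rad), for 0.05 s.
At the end, for the whole second after the job is handed in: Carriage within 2.5 mm of the next hole on the tapping stand's side; plunger within 2 mm of fully down, the fingers holding it (over 1 N); blank flat (3 mm), within 4 mm and 0.15 rad of the pocket, not touched by the fingers; flange, wrench, screwdriver moved under 30 mm (((y of tapper in the frame of slide above 0 m and value of joint carriage between 0.0475 and 0.0525 m) or (not (y of tapper in the frame of slide above 0 m) and value of joint carriage between -0.0525 and -0.0475 m)) and value of joint plunger below 0.002 m and contact force between the fingers and plunger above 1 N and x of blank_center in the frame of pocket between -0.004 and 0.004 m and y of blank_center in the frame of pocket between -0.004 and 0.004 m and z of blank_center in the frame of pocket between 0.017 and 0.023 m and angle between the x axis of blank_center and the x axis of pocket, either way round below 0.15 rad and angle between blank_center's own z axis and vertical below 0.08 rad and contact force between the fingers and blank below 0.1 N and distance of each of flange, wrench, screwdriver from where it was at the start of the episode below 0.03 m); the arm keeps its last pose, push and grip.
It fails at once if the flange, wrench or screwdriver is knocked over 30 mm away (distance of any of flange, wrench, screwdriver from where it was at the start of the episode above 0.03 m).
It also fails if it takes over 58 s, if anything falls off the work surface, if the arm or the gripper's body presses on something with over 40 N, if the wrist force passes 120 N, or if a joint passes its speed limit or range.

## Working session

There is one attempt and no reset: what is moved stays moved. The work goes in short steps, Python scripts to look and compute and a tool call to move; the robot and the scene stay as the last step left them, time stands still between calls to the robot, and variables do not carry over. Pictures are saved under pics/ and viewed, at most 10 in all, crops included, and the job is handed in when it is done.

Besides the shell and the picture viewer there is one more tool, called after ">>>" by a JSON object that holds its "name" and its "arguments", one argument or row to a line. drive_tool: Moves the arm, as the interface text tells. Its arguments: {"type":"object","properties":{"moves":{"type":"array"},"newtons":{"type":"number"}},"required":["moves"]}

```bash
mkdir -p pics; cat > h.py <<'E'
import numpy as np,cv2
from cell import env
def shot(n,tag):
    p,d=env.read_camera(n); cv2.imwrite(f'pics/{tag}.png',p); np.save(f'pics/{tag}.npy',d); return p,d
def ray(n,u,v,z):
    c=env.get_calibration(n);T=np.array(c['T']);r=T[:3,:3]@np.array([(u-c['cx'])/c['fx'],(v-c['cy'])/c['fy'],1.]);o=T[:3,3]
    return o+r*(z-o[2])/r[2]
def dep(n,d):
    c=env.get_calibration(n);T=np.array(c['T']);v,u=np.mgrid[:480,:640]
    P=np.stack([(u-c['cx'])/c['fx']*d,(v-c['cy'])/c['fy']*d,d],-1)
    return P@T[:3,:3].T+T[:3,3]
E
python3 - <<'E'
from h import *
for n in('scene','top'):
    shot(n,n+'0'); print(n,np.round(np.array(env.get_calibration(n)['T']),3).tolist(),env.get_calibration(n)['fx'])
o=env.get_obs();print(o)
E
```

```text
scene [[-0.49, 0.639, -0.592, 1.538], [0.872, 0.355, -0.338, 0.6], [-0.006, -0.682, -0.731, 1.376], [0.0, 0.0, 0.0, 1.0]] 611.3471863154285
top [[0.003, -0.986, 0.169, 0.292], [-1.0, -0.006, -0.016, 0.001], [0.017, -0.169, -0.985, 1.124], [0.0, 0.0, 0.0, 1.0]] 454.66158895680786
{'time_s': 0.1, 'qpos': array([-73.44754899,  18.43552318,  -4.01340655,  83.16824175,
         1.29384683,  78.54177421,  -3.25965105]), 'joint_velocities': array([-0.01055508, -0.05303677,  0.0617563 , -0.13440273, -0.03902572,
       -0.07870876, -0.0530181 ]), 'effort': array([-7.12340789e-04, -4.92571235e+01, -4.06148918e-01, -3.13398278e+01,
       -6.42119371e-02,  3.95331520e-02,  7.98062365e-05]), 'tool_pos': array([0.17631228, 0.62514696, 0.24355962]), 'tool_rot': array([-1.79899621e+02,  5.06422145e-03,  1.64255258e+02]), 'force': array([ 0.18962556,  0.57000044, -1.0846129 ]), 'wrist_torque': array([-0.02462006, -0.0495199 , -0.00994308]), 'grasp_force': 0.0, 'grip_width': 0.08716856434529094}
```

View pics/scene0.png

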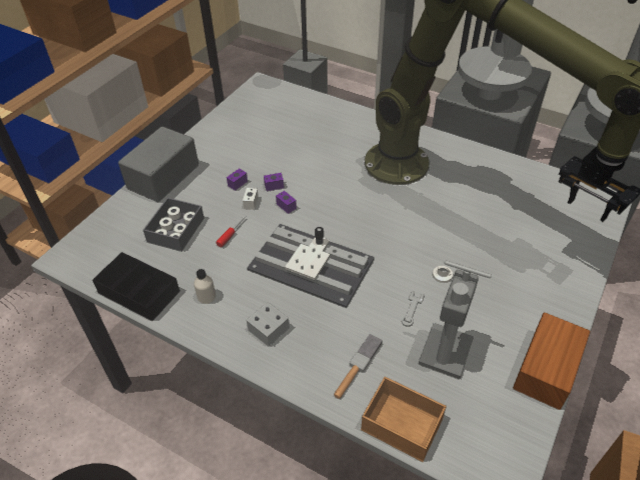

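View pics/top0.png

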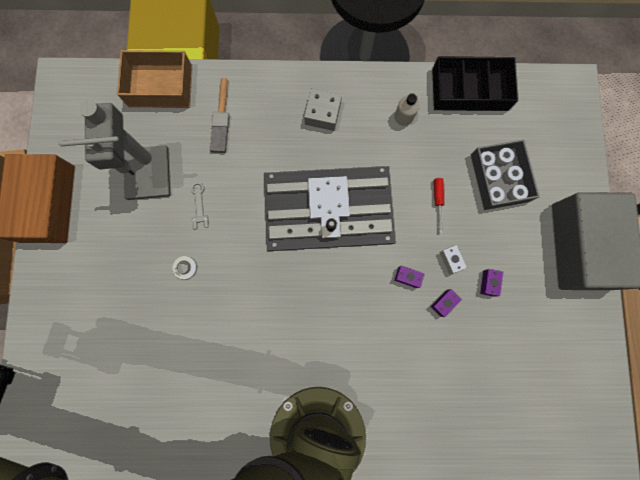

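The scene view shows the slide with its knob at (319,232), the tapper at (450,330) and the screwdriver at (232,232). In the top view the slide is at (330,205) with its knob at (331,227), and the tapper is on the left at (147,170), which is +y.

Blank candidates in the top view:
- Aluminium block at (454,259): bare metal with one bore and two small spots, so it fits the description.
- Purple blocks at (408,276), (446,303) and (492,282): excluded by colour.
- Four-hole block at (322,108): wrong hole pattern.

I'll confirm with one crop.

```bash
python3 - <<'E'
from h import *
p=cv2.imread('pics/top0.png');d=np.load('pics/top0.npy');W=dep('top',d)
a=cv2.resize(p[235:325,385:515],None,fx=4,fy=4,interpolation=cv2.INTER_CUBIC)[:, :520]
b=cv2.resize(p[155:260,255:405],None,fx=4,fy=4,interpolation=cv2.INTER_CUBIC)
c=np.zeros((360+0,800,3),np.uint8)
cv2.imwrite('pics/crop.png',a);cv2.imwrite('pics/crop2.png',b)
# blank top: depth height
def rect(mask,z,name,o):
    n,l,s,ce=cv2.connectedComponentsWithStats(mask.astype(np.uint8));i=1+s[1:,4].argmax()
    v,u=np.where(l==i);pts=np.array([ray('top',uu+o[0],vv+o[1],z)[:2] for uu,vv in zip(u,v)])
    r=cv2.minAreaRect((pts*1000).astype(np.float32));print(name,s[i,4],r,np.round(pts.mean(0),4))
    return r
s=np.s_[240:280,436:474]
Z=W[s][...,2];print('heights',np.nanmax(Z));
rect((Z>0.034)&(Z<.046),.04,'blank',(436,240))
hsv=cv2.cvtColor(p,cv2.COLOR_BGR2HSV)
s=np.s_[155:260,255:405]
bed=(hsv[s][...,2]<95)
m=cv2.morphologyEx(bed.astype(np.uint8),cv2.MORPH_CLOSE,np.ones((25,25)))
rect(m,.012,'bed',(255,155))
Z=W[s][...,2]
rect((Z>.035)&(Z<.049),.042,'plate',(255,155))
rect((Z>.075)&(Z<.12),.096,'knob',(255,155))
ZZ=W[60:215,60:180][...,2]; 
E
```

```text
heights 1.1237399284001377
blank 381 ((414.8935241699219, -328.5675048828125), (59.61085510253906, 38.081207275390625), 21.567317962646484) [ 0.4148 -0.3288]Traceback (most recent call last):
  File "<stdin>", line 20, in <module>
  File "<stdin>", line 10, in rect
  File "h.py", line 6, in ray
    c=env.get_calibration(n);T=np.array(c['T']);r=T[:3,:3]@np.array([(u-c['cx'])/c['fx'],(v-c['cy'])/c['fy'],1.]);o=T[:3,3]
ValueError: time passes only in moves, steps and waits
```

View pics/crop.png

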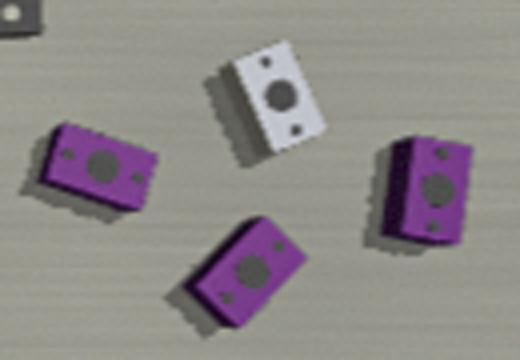

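View pics/crop2.png

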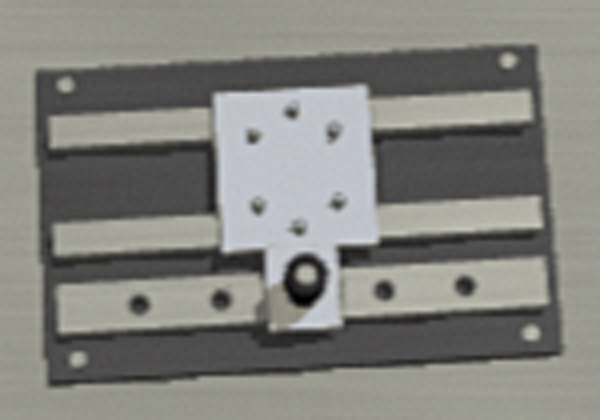

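The crop confirms it: the aluminium block with one bore and two screw spots at crop (280,95), top (454,259), is the blank. Crop 2 shows the carriage at the middle hole, with six pin tips around crop (295,170) and the knob at crop (305,275).

```bash
python3 - <<'E'
s=open('h.py').read().replace("def shot","C={n:env.get_calibration(n) for n in('scene','top')}\ndef shot").replace("c=env.get_calibration(n)","c=C[n]")
open('h.py','w').write(s)
E
python3 - <<'E'
from h import *
p=cv2.imread('pics/top0.png');W=dep('top',np.load('pics/top0.npy'))
def rect(n,mask,z,name,o):
    k,l,s,ce=cv2.connectedComponentsWithStats(mask.astype(np.uint8));i=1+s[1:,4].argmax()
    v,u=np.where(l==i);pts=np.array([ray(n,uu+o[0],vv+o[1],z)[:2] for uu,vv in zip(u,v)])*1000
    r=cv2.minAreaRect(pts.astype(np.float32));print(n,name,s[i,4],np.round(r[0],1),np.round(r[1],1),round(r[2],2),'mean',np.round(pts.mean(0),1))
hsv=cv2.cvtColor(p,cv2.COLOR_BGR2HSV)
s=np.s_[155:260,255:405];o=(255,155)
m=cv2.morphologyEx((hsv[s][...,2]<100).astype(np.uint8),cv2.MORPH_CLOSE,np.ones((25,25)))
rect('top',m,.012,'bed',o)
Z=W[s][...,2]
rect('top',(Z>.036)&(Z<.06),.042,'plate',o)
# crops (4x) -> px ; u=(c+.5)/4-.5+o
f=lambda c,o,z:ray('top',(c[0]+.5)/4-.5+o[0],(c[1]+.5)/4-.5+o[1],z)[:2]*1000
pins=np.array([f(c,o,.053) for c in[(253,136),(292,111),(334,131),(259,206),(299,227),(338,202)]])
print('pins',np.round(pins,1).tolist(),'mean',pins.mean(0))
dx=pins[1]-pins[4];print('yaw pins',np.degrees(np.arctan2(dx[1],dx[0])),np.linalg.norm(dx))
holes=np.array([f(c,o,.027) for c in[(140,304),(221,299),(384,290),(465,286)]]);print('holes',np.round(holes,1).tolist(),holes.mean(0),'yaw',np.degrees(np.arctan2(*(holes[0]-holes[3])[::-1]))-90)
print('knob',f((306,272),o,.096))
b=(385,235);B=[f(c,b,.04) for c in[(281,95),(265,62),(296,130)]];print('blank',np.round(B,1).tolist(),np.degrees(np.arctan2(*(B[1]-B[2])[::-1])))
q=cv2.imread('pics/scene0.png');Ws=dep('scene',np.load('pics/scene0.npy'))
for n,M,w,img in(('top',W,np.s_[235:285,430:478],p),('scene',Ws,np.s_[180:215,238:262],q)):
    Z=M[w][...,2];g=img[w]; rect(n,(Z>.034)&(Z<.046)&(g[...,1]*1.<2*g.max()),.04,'blank',(w[1].start,w[0].start))
    t=(Z>.034)&(Z<.046);print('depth mean',np.round(M[w][t].mean(0),4))
w=np.s_[200:290,245:380];Z=Ws[w][...,2];rect('scene',(Z>.037)&(Z<.047),.042,'plate',(245,200))
E
```

```text
top bed 12262 [537.9 -20.5] [250. 387.] 9.92 mean [535.2 -17.2]
top plate 1814 [540.6 -27. ] [150.8  95.8] 3.67 mean [554.2 -26.1]
pins [[582.5, 1.3], [598.3, -22.3], [586.0, -47.9], [538.9, -2.5], [526.2, -26.7], [541.8, -50.2]] mean [562.2777486  -24.70477297]
yaw pins 3.4692850667449746 72.32092393458262
holes [[483.0, 69.8], [486.4, 20.3], [492.7, -79.6], [495.5, -129.4]] [489.40350034 -29.70369296] yaw 3.5711232294602837
knob [490.32207546 -29.64577846]
blank [[415.4, -329.3], [435.4, -320.5], [394.4, -337.3]] 22.371064346043116
top blank 58 [ 415.1 -329.5] [16.9 19.6] 0.28 mean [ 415.2 -329.4]
depth mean [ 0.4148 -0.3287  0.0404]
scene blank 28 [ 410.4 -307.3] [65.  17.8] 8.84 mean [ 418.7 -307.1]
depth mean [ 0.4142 -0.3248  0.0405]
scene plate 884 [540.8 -21.7] [156.5  98.4] 3.6 mean [555.8 -19.8]<stdin>:23: RuntimeWarning: overflow encountered in scalar multiply
```

```bash
cat > plan.py <<'E'
import sys,json
from h import *
from scipy.spatial.transform import Rotation as Ro
# usage: plan.py jaw step x y z yaw [x y z yaw ...]  (mm, deg) from the measured pose
jaw,step=float(sys.argv[1]),float(sys.argv[2]);w=np.array(sys.argv[3:],float).reshape(-1,4)
o=env.get_obs();p=o['tool_pos']*1000;R=Ro.from_euler('xyz',o['tool_rot'],degrees=True)
print('pose',np.round(p,1),np.round(o['tool_rot'],2))
rows=[]
for x in w:
    G=Ro.from_euler('xyz',[180,0,x[3]],degrees=True);rv=(R.inv()*G).as_rotvec()
    n=max(1,int(np.ceil(max(np.linalg.norm(x[:3]-p)/step,np.linalg.norm(rv)/.12))))
    for i in range(n,0,-1):
        s=np.round(R.inv().apply((x[:3]-p)/i),1 if step<15 else 0);t=np.round((R.inv()*G).as_rotvec()/i,3)
        rows.append([s.tolist(),t.tolist(),jaw]);p=p+R.apply(s);R=R*Ro.from_rotvec(t)
for i in range(0,len(rows),12):print(json.dumps(rows[i:i+12]))
E
python3 plan.py 0 40 450 200 245 90 430 -200 200 50 415 -329 150 22.2
```

```text
pose [176.3 625.1 243.6] [-1.7990e+02  1.0000e-02  1.6426e+02]
[[[-29.0, -26.0, -0.0], [-0.0, 0.0, 0.1], 0.0], [[-32.0, -23.0, -0.0], [-0.0, 0.0, 0.1], 0.0], [[-34.0, -19.0, -0.0], [-0.0, 0.0, 0.1], 0.0], [[-35.0, -16.0, -0.0], [-0.0, 0.0, 0.1], 0.0], [[-37.0, -12.0, -0.0], [-0.0, 0.0, 0.1], 0.0], [[-38.0, -9.0, -0.0], [-0.0, 0.0, 0.099], 0.0], [[-39.0, -5.0, -0.0], [-0.0, 0.0, 0.1], 0.0], [[-39.0, -1.0, -0.0], [-0.0, 0.0, 0.099], 0.0], [[-39.0, 3.0, -0.0], [-0.0, 0.0, 0.1], 0.0], [[-38.0, 7.0, -0.0], [-0.0, 0.0, 0.099], 0.0], [[-37.0, 10.0, -0.0], [-0.0, 0.001, 0.1], 0.0], [[-36.0, 14.0, -0.0], [-0.0, 0.0, 0.099], 0.0]]
[[[-35.0, 18.0, -1.0], [-0.001, 0.001, 0.1], 0.0], [[-36.0, -2.0, 4.0], [0.0, -0.0, 0.063], 0.0], [[-36.0, 0.0, 4.0], [0.0, -0.0, 0.064], 0.0], [[-36.0, 3.0, 4.0], [0.0, -0.0, 0.063], 0.0], [[-36.0, 5.0, 4.0], [0.0, -0.0, 0.064], 0.0], [[-36.0, 7.0, 4.0], [0.0, -0.0, 0.063], 0.0], [[-35.0, 10.0, 4.0], [0.0, -0.0, 0.064], 0.0], [[-35.0, 12.0, 4.0], [0.0, -0.0, 0.063], 0.0], [[-34.0, 14.0, 4.0], [0.0, -0.0, 0.064], 0.0], [[-33.0, 16.0, 4.0], [0.0, -0.0, 0.063], 0.0], [[-31.0, 18.0, 4.0], [0.0, -0.0, 0.064], 0.0], [[-30.0, 20.0, 5.0], [0.0, -0.0, 0.063], 0.0]]
[[[-22.0, 14.0, 10.0], [-0.0, -0.0, 0.097], 0.0], [[-20.0, 16.0, 10.0], [-0.0, -0.0, 0.097], 0.0], [[-19.0, 18.0, 10.0], [-0.0, -0.0, 0.097], 0.0], [[-16.0, 20.0, 10.0], [-0.0, -0.0, 0.097], 0.0], [[-15.0, 22.0, 10.0], [-0.0, -0.0, 0.097], 0.0]]
```

>>> {"name": "drive_tool", "arguments": {
  "moves": [
    [[-29, -26, 0], [0, 0, 0.1], 0],
    [[-32, -23, 0], [0, 0, 0.1], 0],
    [[-34, -19, 0], [0, 0, 0.1], 0],
    [[-35, -16, 0], [0, 0, 0.1], 0],
    [[-37, -12, 0], [0, 0, 0.1], 0],
    [[-38, -9, 0], [0, 0, 0.1], 0],
    [[-39, -5, 0], [0, 0, 0.1], 0],
    [[-39, -1, 0], [0, 0, 0.1], 0],
    [[-39, 3, 0], [0, 0, 0.1], 0],
    [[-38, 7, 0], [0, 0, 0.1], 0],
    [[-37, 10, 0], [0, 0, 0.1], 0],
    [[-36, 14, 0], [0, 0, 0.1], 0]
  ]
}}

```text
time_s: 1.1
tool_pos: [0.4291, 0.2311, 0.2444]
tool_rot: [-180.0, -0.0, 95.2]
force: [1.0, 0.2, 0.5]
grip_width: 0.087
grasp_force: 0.0
```

>>> {"name": "drive_tool", "arguments": {
  "moves": [
    [[-35, 18, -1], [0, 0, 0.1], 0],
    [[-36, -2, 4], [0, 0, 0.063], 0],
    [[-36, 0, 4], [0, 0, 0.064], 0],
    [[-36, 3, 4], [0, 0, 0.063], 0],
    [[-36, 5, 4], [0, 0, 0.064], 0],
    [[-36, 7, 4], [0, 0, 0.063], 0],
    [[-35, 10, 4], [0, 0, 0.064], 0],
    [[-35, 12, 4], [0, 0, 0.063], 0],
    [[-34, 14, 4], [0, 0, 0.064], 0],
    [[-33, 16, 4], [0, 0, 0.063], 0],
    [[-31, 18, 4], [0, 0, 0.064], 0],
    [[-30, 20, 5], [0, 0, 0.063], 0]
  ]
}}

```text
time_s: 2.1
tool_pos: [0.4272, -0.2011, 0.2005]
tool_rot: [180.0, -0.1, 49.6]
force: [0.8, 0.1, 0.5]
grip_width: 0.0868
grasp_force: 0.0
```

```bash
python3 plan.py 0 40 415.3 -329.2 110 22.2
```

```text
pose [ 427.2 -201.1  200.5] [ 1.7999e+02 -7.0000e-02  4.9600e+01]
[[[-26.0, 18.0, 23.0], [-0.0, -0.0, 0.12], 0.0], [[-24.0, 22.0, 22.0], [-0.0, -0.0, 0.119], 0.0], [[-21.0, 24.0, 23.0], [-0.0, -0.001, 0.12], 0.0], [[-19.0, 27.0, 22.0], [-0.0, -0.0, 0.119], 0.0]]
```

>>> {"name": "drive_tool", "arguments": {
  "moves": [
    [[-26, 18, 23], [0, 0, 0.12], 0],
    [[-24, 22, 22], [0, 0, 0.119], 0],
    [[-21, 24, 23], [0, 0, 0.12], 0],
    [[-19, 27, 22], [0, 0, 0.119], 0],
    [[0, 0, 0], [0, 0, 0], 0],
    [[0, 0, 0], [0, 0, 0], 0]
  ]
}}

```text
time_s: 2.6
tool_pos: [0.4132, -0.3294, 0.1083]
tool_rot: [-179.9, 0.4, 22.2]
force: [0.9, 0.4, 1.3]
grip_width: 0.0869
grasp_force: 0.0
```

```bash
python3 plan.py 0 20 415.3 -329.2 42 22.2; python3 -c "
from h import *
p,d=shot('scene','s1');cv2.imwrite('pics/s1c.png',cv2.resize(p[130:260,180:340],None,fx=4,fy=4))"
```

```text
pose [ 413.2 -329.4  108.3] [-179.89    0.37   22.17]
[[[1.0, 0.0, 17.0], [-0.0, 0.002, -0.0], 0.0], [[0.0, 0.0, 16.0], [-0.001, 0.002, -0.0], 0.0], [[1.0, 0.0, 17.0], [-0.0, 0.001, -0.0], 0.0], [[0.0, 1.0, 16.0], [-0.001, 0.002, -0.001], 0.0]]
```

View pics/s1c.png

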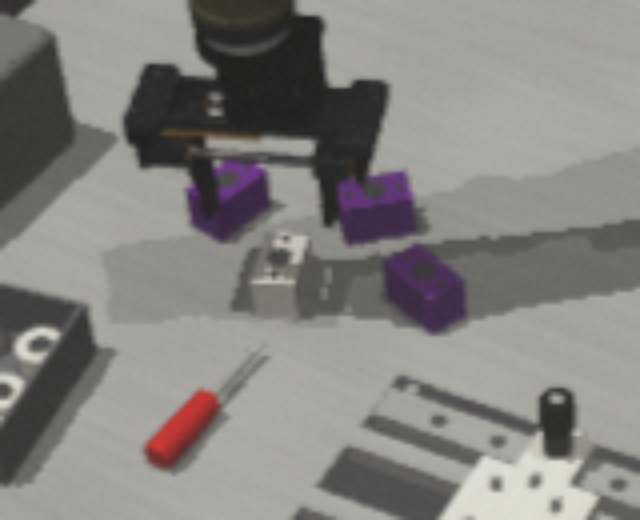

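The crop shows the open gripper straddling the blank (crop (282,275)), with clear floor for both fingers. Next I descend and grip.

>>> {"name": "drive_tool", "arguments": {
  "moves": [
    [[1, 0, 17], [0, 0.002, 0], 0],
    [[0, 0, 16], [0, 0.002, 0], 0],
    [[1, 0, 17], [0, 0.001, 0], 0],
    [[0, 0, 17], [0, 0.001, 0], 0],
    [[0, 0, 0], [0, 0, 0], 0.3],
    [[0, 0, 0], [0, 0, 0], 0.5],
    [[0, 0, 0], [0, 0, 0], 0.8],
    [[0, 0, 0], [0, 0, 0], 0.8],
    [[0, 0, 0], [0, 0, 0], 0.8],
    [[0, 0, 0], [0, 0, 0], 0.8]
  ],
  "newtons": 25
}}

```text
time_s: 3.48
tool_pos: [0.4186, -0.3273, 0.0444]
tool_rot: [179.9, -0.4, 22.4]
force: [-0.2, -1.2, -0.1]
grip_width: 0.0551
grasp_force: 0.0
```

```bash
python3 plan.py 0.8 35 415 -329 165 22.2 470 -300 165 12 563.3 -24.9 150 3.5
```

```text
pose [ 418.6 -327.3   44.4] [179.95  -0.43  22.42]
[[[-1.0, 0.0, -30.0], [0.0, -0.002, 0.001], 0.8], [[-1.0, 0.0, -30.0], [0.0, -0.002, 0.001], 0.8], [[-1.0, 0.0, -30.0], [0.0, -0.002, 0.001], 0.8], [[-0.0, 0.0, -31.0], [0.001, -0.002, 0.001], 0.8], [[31.0, -3.0, 0.0], [-0.0, 0.0, 0.089], 0.8], [[30.0, -5.0, 0.0], [-0.0, 0.0, 0.089], 0.8], [[16.0, -28.0, 2.0], [0.0, 0.0, 0.016], 0.8], [[16.0, -28.0, 2.0], [0.0, 0.0, 0.017], 0.8], [[16.0, -28.0, 2.0], [0.0, 0.0, 0.016], 0.8], [[15.0, -29.0, 2.0], [0.0, 0.0, 0.017], 0.8], [[15.0, -29.0, 1.0], [0.0, 0.0, 0.016], 0.8], [[14.0, -29.0, 2.0], [0.0, 0.0, 0.017], 0.8]]
[[[14.0, -29.0, 1.0], [0.0, 0.0, 0.016], 0.8], [[13.0, -29.0, 2.0], [0.0, 0.0, 0.017], 0.8], [[13.0, -30.0, 1.0], [0.0, 0.0, 0.016], 0.8]]
```

>>> {"name": "drive_tool", "arguments": {
  "moves": [
    [[0, 0, 0], [0, 0, 0], 0.5],
    [[0, 0, 0], [0, 0, 0], 0.5],
    [[0, 0, 0], [0, 0, 0], 0.5]
  ]
}}

```text
time_s: 3.73
tool_pos: [0.418, -0.3272, 0.0436]
tool_rot: [180.0, -0.4, 22.4]
force: [0.6, -0.0, 0.1]
grip_width: 0.0441
grasp_force: 0.0
```

>>> {"name": "drive_tool", "arguments": {
  "moves": [
    [[-3, 1, 2], [0, 0.006, 0], 0.5],
    [[0, 0, 0], [0, 0, 0], 0.9],
    [[0, 0, 0], [0, 0, 0], 0.9],
    [[0, 0, 0], [0, 0, 0], 0.9],
    [[0, 0, 0], [0, 0, 0], 0.9],
    [[0, 0, 0], [0, 0, 0], 0.9],
    [[0, 0, 0], [0, 0, 0], 0.9]
  ]
}}

```text
time_s: 4.32
tool_pos: [0.4156, -0.3293, 0.0413]
tool_rot: [180.0, -0.7, 22.4]
force: [0.3, -1.0, -3.1]
grip_width: 0.0358
grasp_force: 25.0
```

```bash
python3 plan.py 0.9 35 415 -329 165 22.2 470 -300 165 12 563.3 -24.9 150 3.5
```

```text
pose [ 415.6 -329.3   41.3] [179.98  -0.68  22.4 ]
[[[0.0, -0.0, -31.0], [0.0, -0.003, 0.001], 0.9], [[0.0, -0.0, -31.0], [0.0, -0.003, 0.001], 0.9], [[0.0, -0.0, -31.0], [0.0, -0.003, 0.001], 0.9], [[0.0, -0.0, -31.0], [0.0, -0.003, 0.0], 0.9], [[31.0, -3.0, 0.0], [0.0, 0.0, 0.089], 0.9], [[31.0, -6.0, 0.0], [0.0, 0.0, 0.089], 0.9], [[16.0, -28.0, 2.0], [0.0, -0.0, 0.017], 0.9], [[16.0, -28.0, 2.0], [0.0, -0.0, 0.016], 0.9], [[16.0, -28.0, 2.0], [0.0, -0.0, 0.017], 0.9], [[15.0, -29.0, 2.0], [0.0, -0.0, 0.016], 0.9], [[15.0, -29.0, 1.0], [0.0, -0.0, 0.017], 0.9], [[14.0, -29.0, 2.0], [0.0, -0.0, 0.016], 0.9]]
[[[14.0, -29.0, 1.0], [0.0, -0.0, 0.017], 0.9], [[13.0, -29.0, 2.0], [0.0, -0.0, 0.016], 0.9], [[12.0, -30.0, 1.0], [0.0, -0.0, 0.017], 0.9]]
```

>>> {"name": "drive_tool", "arguments": {
  "moves": [
    [[0, 0, -31], [0, 0, 0], 0.9],
    [[0, 0, -31], [0, 0, 0], 0.9],
    [[0, 0, -31], [0, 0, 0], 0.9],
    [[0, 0, -31], [0, 0, 0], 0.9],
    [[31, -3, 0], [0, 0, 0.089], 0.9],
    [[31, -6, 0], [0, 0, 0.089], 0.9],
    [[16, -28, 1], [0, 0, 0.017], 0.9],
    [[16, -28, 1], [0, 0, 0.016], 0.9],
    [[16, -28, 1], [0, 0, 0.017], 0.9],
    [[15, -29, 1], [0, 0, 0.016], 0.9],
    [[15, -29, 1], [0, 0, 0.017], 0.9],
    [[14, -29, 1], [0, 0, 0.016], 0.9]
  ],
  "newtons": 25
}}

```text
time_s: 5.32
tool_pos: [0.5315, -0.1143, 0.1617]
tool_rot: [-179.8, -0.7, 6.5]
force: [0.4, -0.5, -2.4]
grip_width: 0.0356
grasp_force: 25.0
```

>>> {"name": "drive_tool", "arguments": {
  "moves": [
    [[14, -29, 1], [0, 0, 0.017], 0.9],
    [[13, -29, 1], [0, 0, 0.016], 0.9],
    [[12, -30, 1], [0, 0, 0.017], 0.9],
    [[0, 0, 0], [0, 0, 0], 0.9],
    [[0, 0, 0], [0, 0, 0], 0.9],
    [[0, 0, 0], [0, 0, 0], 0.9],
    [[0, 0, 0], [0, 0, 0], 0.9]
  ]
}}

```text
time_s: 5.9
tool_pos: [0.5611, -0.0262, 0.1595]
tool_rot: [-179.8, -0.6, 3.5]
force: [-0.3, -0.4, -2.9]
grip_width: 0.0358
grasp_force: 25.0
```

```bash
python3 plan.py 0.9 15 563.3 -24.9 105 3.5
```

```text
pose [561.1 -26.2 159.5] [-179.81   -0.65    3.54]
[[[0.0, -0.0, 14.0], [-0.001, -0.003, 0.0], 0.9], [[1.0, -0.0, 14.0], [-0.001, -0.003, 0.0], 0.9], [[0.0, -1.0, 13.0], [-0.001, -0.003, 0.0], 0.9], [[1.0, -0.0, 14.0], [-0.0, -0.002, 0.001], 0.9]]
```

>>> {"name": "drive_tool", "arguments": {
  "moves": [
    [[0, 0, 14], [0, 0, 0], 0.9],
    [[1, 0, 14], [0, 0, 0], 0.9],
    [[1, -1, 14], [0, 0, 0], 0.9],
    [[0, 0, 14], [0, 0, 0], 0.9],
    [[0, 0, 0], [0, 0, 0], 0.9],
    [[0, 0, 0], [0, 0, 0], 0.9],
    [[0, 0, 0], [0, 0, 0], 0.9]
  ]
}}

```text
time_s: 6.48
tool_pos: [0.5642, -0.0236, 0.1037]
tool_rot: [-179.8, -0.7, 3.6]
force: [-0.2, -0.3, -1.6]
grip_width: 0.036
grasp_force: 25.0
```

```bash
python3 plan.py 0.9 3 563.3 -24.9 85 3.5; python3 -c "
from h import *
p,d=shot('scene','s2');cv2.imwrite('pics/s2c.png',cv2.resize(p[190:310,240:390],None,fx=5,fy=5,interpolation=cv2.INTER_CUBIC))"
```

```text
pose [564.2 -23.6 103.7] [-179.8    -0.67    3.63]
[[[-0.2, 0.2, 2.7], [-0.0, -0.002, 0.0], 0.9], [[-0.2, 0.2, 2.7], [-0.001, -0.002, 0.0], 0.9], [[-0.2, 0.2, 2.7], [-0.0, -0.002, 0.0], 0.9], [[-0.1, 0.2, 2.7], [-0.001, -0.001, 0.001], 0.9], [[-0.1, 0.2, 2.6], [-0.0, -0.002, 0.0], 0.9], [[-0.2, 0.2, 2.7], [-0.001, -0.001, 0.001], 0.9], [[-0.1, 0.1, 2.6], [-0.0, -0.002, 0.0], 0.9]]
```

View pics/s2c.png

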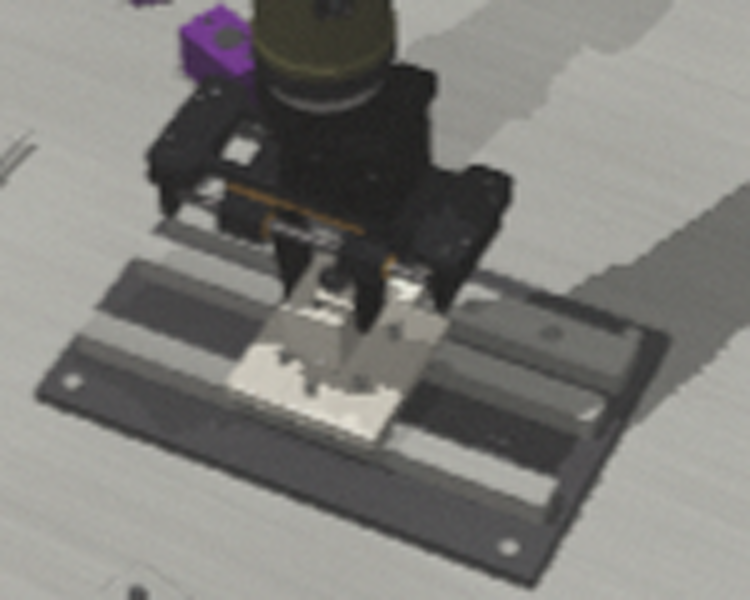

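The blank hangs level just above the pins: far-side pins at crop (285,355), (312,387), (362,382), and one near pin at (397,330). I'll cross-check the pocket centre with this second view.

```bash
python3 - <<'E'
from h import *
f=lambda c,z:ray('scene',(c[0]+.5)/5-.5+240,(c[1]+.5)/5-.5+190,z)[:2]*1000
y=np.radians(3.55);R=np.array([[np.cos(y),-np.sin(y)],[np.sin(y),np.cos(y)]])
for c,l in(((285,355),(22,-24.5)),((312,387),(36.5,0)),((362,382),(22,24.5)),((397,330),(-22,24.5))):
    print('pocket',np.round(f(c,.053)-R@np.array(l),1))
q=cv2.imread('pics/scene0.png');g=cv2.cvtColor(q,cv2.COLOR_BGR2GRAY)[232:282,280:335]
cv2.imwrite('pics/pl.png',cv2.resize(g,None,fx=10,fy=10,interpolation=cv2.INTER_CUBIC))
E
```

```text
pocket [564.2 -20. ]
pocket [564.3 -19.6]
pocket [563.3 -20.2]
pocket [563.5 -19.7]
```

View pics/pl.png

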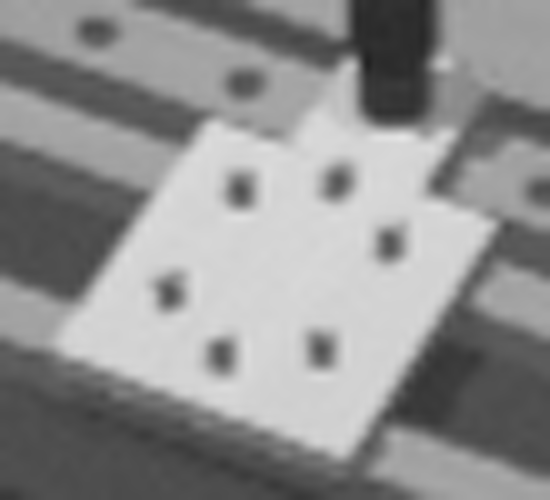

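The scene camera reads y about 4–5 mm higher than the top camera, for both the blank and the pocket. I'll measure the held blank against the pins in this same view.

```bash
python3 - <<'E'
from h import *
q=cv2.imread('pics/s2.png')[232:282,280:335]
cv2.imwrite('pics/s2d.png',cv2.resize(q,None,fx=12,fy=12,interpolation=cv2.INTER_CUBIC))
E
```

```text
(no output)
```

View pics/s2d.png

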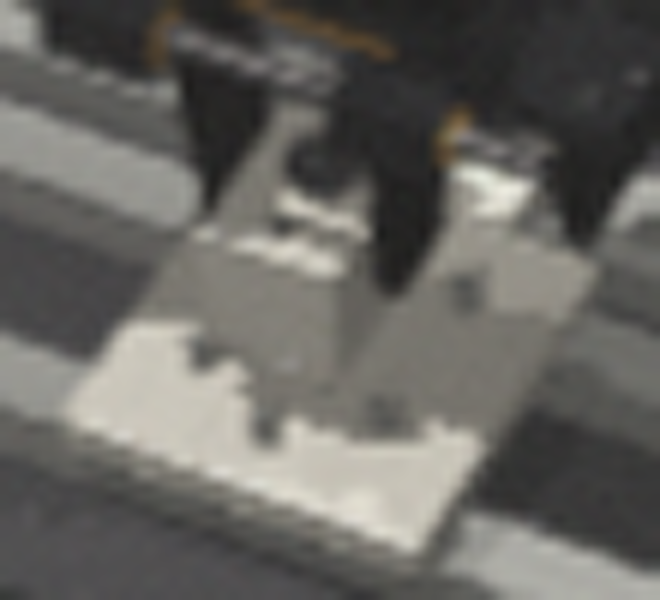

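```bash
python3 - <<'E'
from h import *
f=lambda c,z:ray('scene',(c[0]+.5)/12-.5+280,(c[1]+.5)/12-.5+232,z)[:2]*1000
y=np.radians(3.55);R=np.array([[np.cos(y),-np.sin(y)],[np.sin(y),np.cos(y)]])
for c,l in(((200,352),(22,-24.5)),((265,432),(36.5,0)),((387,412),(22,24.5)),((467,290),(-22,24.5))):
    print('pocket',np.round(f(c,.053)-R@np.array(l),1))
for c,l in(((192,232),(30,-18)),((345,277),(30,18))): print('blank',np.round(f(c,.1024)-R@np.array(l),1),f(c,.1024))
W=dep('scene',np.load('pics/s2.npy'))
w=W[248:256,295:310];m=(w[...,2]>.095)&(w[...,2]<.11);print(w[m].max(0) if m.any() else 0, np.median(w[m][:,2]) if m.any() else 0)
E
```

```text
pocket [565.7 -20.5]
pocket [566.5 -19.5]
pocket [563.2 -21. ]
pocket [564.7 -20.9]
blank [562.9 -24.3] [593.94737152 -40.36090041]
blank [559.8 -22. ] [588.65346184  -2.13603973]
[ 0.5967037  -0.00083078  0.10923237] 0.10333747000664018
```

>>> {"name": "drive_tool", "arguments": {
  "moves": [
    [[1.3, -2.3, 0], [0, 0, 0], 0.9],
    [[0, 0, 3], [0, 0, 0], 0.9],
    [[0, 0, 3], [0, 0, 0], 0.9],
    [[0, 0, 3], [0, 0, 0], 0.9],
    [[0, 0, 3], [0, 0, 0], 0.9],
    [[0, 0, 0], [0, 0, 0], 0.9],
    [[0, 0, 0], [0, 0, 0], 0.9]
  ],
  "newtons": 25
}}

```text
time_s: 7.12
tool_pos: [0.565, -0.0209, 0.0913]
tool_rot: [-179.8, -0.6, 3.7]
force: [-1.5, 0.2, -2.8]
grip_width: 0.0358
grasp_force: 25.0
```

>>> {"name": "drive_tool", "arguments": {
  "moves": [
    [[-0.5, 0, 2], [0, 0, 0], 0.9],
    [[0, 0, 2], [0, 0, 0], 0.9],
    [[0, 0, 2], [0, 0, 0], 0.9],
    [[0, 0, 1.5], [0, 0, 0], 0.9],
    [[0, 0, 0], [0, 0, 0], 0.9],
    [[0, 0, 0], [0, 0, 0], 0.9]
  ]
}}

```text
time_s: 7.62
tool_pos: [0.5648, -0.0208, 0.084]
tool_rot: [-179.8, -0.6, 3.7]
force: [0.7, 0.1, -3.1]
grip_width: 0.0357
grasp_force: 25.0
```

>>> {"name": "drive_tool", "arguments": {
  "moves": [
    [[0, 0, 1], [0, 0, 0], 0.9],
    [[0, 0, 0], [0, 0, 0], 0.9],
    [[0, 0, 0], [0, 0, 0], 0.5],
    [[0, 0, 0], [0, 0, 0], 0.3],
    [[0, 0, 0], [0, 0, 0], 0.2],
    [[0, 0, 0], [0, 0, 0], 0.2],
    [[0, 0, 0], [0, 0, 0], 0.2],
    [[0, 0, 0], [0, 0, 0], 0.2],
    [[0, 0, -20], [0, 0, 0], 0.2],
    [[0, 0, -30], [0, 0, 0], 0.2],
    [[0, 0, -30], [0, 0, 0], 0.2],
    [[0, 0, -30], [0, 0, 0], 0.2]
  ]
}}

```text
time_s: 8.62
tool_pos: [0.5633, -0.0216, 0.1942]
tool_rot: [-179.8, -0.6, 3.6]
force: [0.5, -0.1, -0.3]
grip_width: 0.0692
grasp_force: 0.0
```

>>> {"name": "drive_tool", "arguments": {
  "moves": [
    [[-35, 0, -5], [0, 0, 0], 0.2],
    [[-35, 0, 0], [0, 0, 0], 0.2],
    [[-35, 0, 0], [0, 0, 0], 0.2],
    [[-10, 0, 0], [0, 0, 0], 0.2],
    [[0, 0, 0], [0, 0, 0], 0.2],
    [[0, 0, 0], [0, 0, 0], 0.2]
  ]
}}

```text
time_s: 9.12
tool_pos: [0.4492, -0.0283, 0.1973]
tool_rot: [-179.6, -0.8, 3.7]
force: [0.8, 0.5, -0.2]
grip_width: 0.07
grasp_force: 0.0
```

```bash
python3 - <<'E'
from h import *
p,d=shot('scene','s3');W=dep('scene',d);o=env.get_obs();print(o['tool_pos'],o['tool_rot'])
w=W[200:290,260:345];Z=w[...,2]
m=(Z>.075)&(Z<.09);pts=w[m];pts=pts[pts[:,0]>.515];r=cv2.minAreaRect((pts[:,:2]*1000).astype(np.float32));print(len(pts),r,np.median(pts[:,2]),pts.mean(0))
cv2.imwrite('pics/s3c.png',cv2.resize(p[200:290,260:370],None,fx=7,fy=6.6,interpolation=cv2.INTER_CUBIC))
E
```

```text
[ 0.4497402  -0.02845517  0.19728288] [-179.73858557   -0.75775699    3.65614029]
225 ((564.0632934570312, -18.42134666442871), (64.03141784667969, 38.26036834716797), 2.614680528640747) 0.08270873151272506 [ 0.56599497 -0.01730207  0.08257369]
```

View pics/s3c.png

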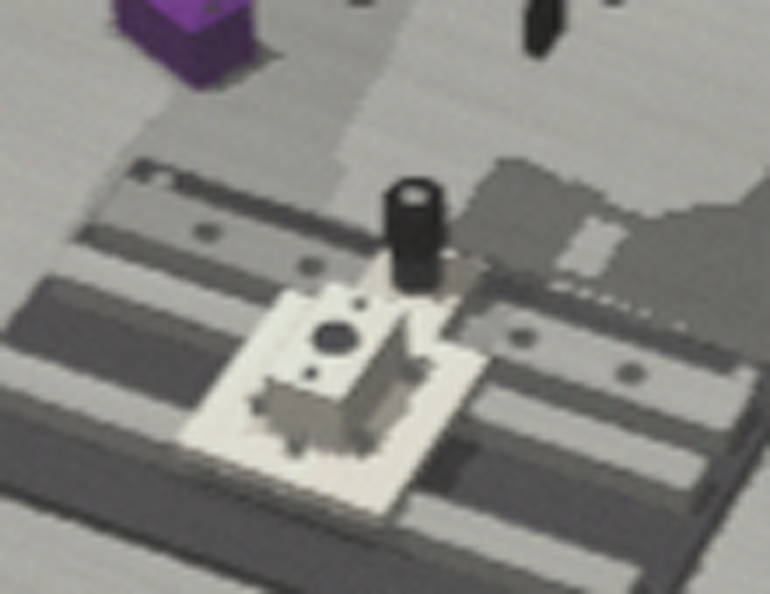

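The blank sits seated between the six pins (bore at crop (336,337), top height 82.7 mm). The knob is at crop (415,215). Going for the knob next.

```bash
python3 plan.py 0.2 20 489.5 -25.6 125 3.6
```

```text
pose [449.7 -28.5 197.3] [-179.74   -0.76    3.66]
[[[8.0, 0.0, 15.0], [-0.001, -0.003, 0.0], 0.2], [[8.0, -0.0, 14.0], [-0.001, -0.003, 0.0], 0.2], [[8.0, -0.0, 15.0], [-0.001, -0.002, 0.0], 0.2], [[8.0, -0.0, 14.0], [-0.001, -0.003, 0.001], 0.2], [[7.0, -0.0, 15.0], [-0.001, -0.002, 0.0], 0.2]]
```

>>> {"name": "drive_tool", "arguments": {
  "moves": [
    [[8, 0, 15], [-0.001, -0.003, 0], 0.2],
    [[8, 0, 14], [-0.001, -0.003, 0], 0.2],
    [[8, 0, 15], [-0.001, -0.002, 0], 0.2],
    [[8, 0, 14], [-0.001, -0.003, 0], 0.2],
    [[7, 0, 15], [-0.001, -0.002, 0], 0.2],
    [[0, 0, 0], [0, 0, 0], 0.2],
    [[0, 0, 0], [0, 0, 0], 0.2],
    [[0, 0, 0], [0, 0, 0], 0.2]
  ]
}}

```text
time_s: 9.83
tool_pos: [0.4887, -0.0266, 0.1243]
tool_rot: [179.8, 0.1, 3.6]
force: [0.0, -0.0, 0.4]
grip_width: 0.0696
grasp_force: 0.0
```

```bash
python3 plan.py 0.2 10 489.5 -25.6 90 3.6
```

```text
pose [488.7 -26.6 124.3] [1.7982e+02 1.0000e-01 3.6300e+00]
[[[0.2, -0.3, 8.6], [0.001, 0.0, 0.0], 0.2], [[0.2, -0.2, 8.6], [0.001, 0.001, 0.0], 0.2], [[0.2, -0.2, 8.6], [0.001, 0.0, 0.0], 0.2], [[0.3, -0.3, 8.5], [0.0, 0.001, 0.001], 0.2]]
```

>>> {"name": "drive_tool", "arguments": {
  "moves": [
    [[0, 0, 9], [0, 0, 0], 0.2],
    [[1, -1, 9], [0, 0, 0], 0.2],
    [[0, 0, 8], [0, 0, 0], 0.2],
    [[0, 0, 8], [0, 0, 0], 0.2],
    [[0, 0, 0], [0, 0, 0], 0.5],
    [[0, 0, 0], [0, 0, 0], 0.8],
    [[0, 0, 0], [0, 0, 0], 1],
    [[0, 0, 0], [0, 0, 0], 1],
    [[0, 0, 0], [0, 0, 0], 1],
    [[0, 0, 0], [0, 0, 0], 1],
    [[0, 0, 0], [0, 0, 0], 1],
    [[0, 0, 0], [0, 0, 0], 1]
  ],
  "newtons": 35
}}

```text
time_s: 10.83
tool_pos: [0.4893, -0.0262, 0.0903]
tool_rot: [179.8, 0.1, 3.7]
force: [-0.2, -3.6, 0.4]
grip_width: 0.0253
grasp_force: 35.0
```

>>> {"name": "drive_tool", "arguments": {
  "moves": [
    [[0, 0, 0], [0, 0, 0], 1],
    [[0, 0, 0], [0, 0, 0], 1],
    [[0, 0, 0], [0, 0, 0], 1]
  ]
}}

```text
time_s: 11.08
tool_pos: [0.4893, -0.0262, 0.0903]
tool_rot: [179.9, 0.1, 3.6]
force: [0.9, -5.7, 2.5]
grip_width: 0.0248
grasp_force: 35.0
```

>>> {"name": "drive_tool", "arguments": {
  "moves": [
    [[0, 0.5, -3], [0, 0, 0], 1],
    [[0, 0, -3], [0, 0, 0], 1],
    [[0, 0, -3], [0, 0, 0], 1],
    [[0, 0, -3], [0, 0, 0], 1],
    [[0, 0, -3], [0, 0, 0], 1],
    [[0, 0, 0], [0, 0, 0], 1],
    [[0, 0, 0], [0, 0, 0], 1],
    [[0, 0, 0], [0, 0, 0], 1]
  ]
}}

```text
time_s: 11.75
tool_pos: [0.4892, -0.0245, 0.1049]
tool_rot: [180.0, 0.1, 3.7]
force: [4.0, 1.0, -7.0]
grip_width: 0.0252
grasp_force: 35.0
```

>>> {"name": "drive_tool", "arguments": {
  "moves": [
    [[0, -4, 0], [0, 0, 0], 1],
    [[0, -6, 0], [0, 0, 0], 1],
    [[0, -8, 0], [0, 0, 0], 1],
    [[0, -8, 0], [0, 0, 0], 1],
    [[0, -8, 0], [0, 0, 0], 1],
    [[0, -6, 0], [0, 0, 0], 1],
    [[0, -4, 0], [0, 0, 0], 1],
    [[0, -3.5, 0], [0, 0, 0], 1],
    [[0, 0, 0], [0, 0, 0], 1],
    [[0, 0, 0], [0, 0, 0], 1],
    [[0, 0, 0], [0, 0, 0], 1]
  ]
}}

```text
time_s: 12.67
tool_pos: [0.4861, 0.0227, 0.105]
tool_rot: [180.0, 0.1, 3.7]
force: [4.2, 2.4, -8.4]
grip_width: 0.0253
grasp_force: 35.0
```

>>> {"name": "drive_tool", "arguments": {
  "moves": [
    [[0, 0, 2], [0, 0, 0], 1],
    [[0, 0, 2], [0, 0, 0], 1],
    [[0, 0, 2], [0, 0, 0], 1],
    [[0, 0, 2], [0, 0, 0], 1],
    [[0, 0, 0], [0, 0, 0], 1],
    [[0, 0, 0], [0, 0, 0], 1],
    [[0, 0, 0], [0, 0, 0], 1]
  ]
}}

```text
time_s: 13.25
tool_pos: [0.4862, 0.0219, 0.0971]
tool_rot: [179.9, 0.1, 3.6]
force: [2.9, 0.3, -4.4]
grip_width: 0.0253
grasp_force: 35.0
```

>>> {"name": "drive_tool", "arguments": {
  "moves": [
    [[0, 0, 2], [0, 0, 0], 1],
    [[0, 0, 2], [0, 0, 0], 1],
    [[0, 0, 2], [0, 0, 0], 1],
    [[0, 0, 2], [0, 0, 0], 1],
    [[0, 0, 2], [0, 0, 0], 1],
    [[0, 0, 2], [0, 0, 0], 1],
    [[0, 0, 0], [0, 0, 0], 1],
    [[0, 0, 0], [0, 0, 0], 1],
    [[0, 0, 0], [0, 0, 0], 1]
  ]
}}

```text
time_s: 14.0
tool_pos: [0.4862, 0.0219, 0.0853]
tool_rot: [179.9, 0.1, 3.7]
force: [1.1, 0.5, 5.9]
grip_width: 0.0252
grasp_force: 35.0
```

>>> {"name": "drive_tool", "arguments": {
  "moves": [
    [[0, 0, 1], [0, 0, 0], 1],
    [[0, 0, 1], [0, 0, 0], 1],
    [[0, 0, 0], [0, 0, 0], 1],
    [[0, 0, 0], [0, 0, 0], 1],
    [[0, 0, 0], [0, 0, 0], 1]
  ]
}}

```text
time_s: 14.42
tool_pos: [0.4863, 0.0218, 0.0851]
tool_rot: [-180.0, 0.2, 3.6]
force: [-6.2, 0.9, 22.7]
grip_width: 0.0249
grasp_force: 35.0
```

```bash
python3 - <<'E'
from h import *
p,d=shot('top','t9');p,d=shot('scene','s9');cv2.imwrite('pics/s9c.png',cv2.resize(p[190:310,240:390],None,fx=5,fy=5,interpolation=cv2.INTER_CUBIC))
E
```

```text
(no output)
```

View pics/s9c.png

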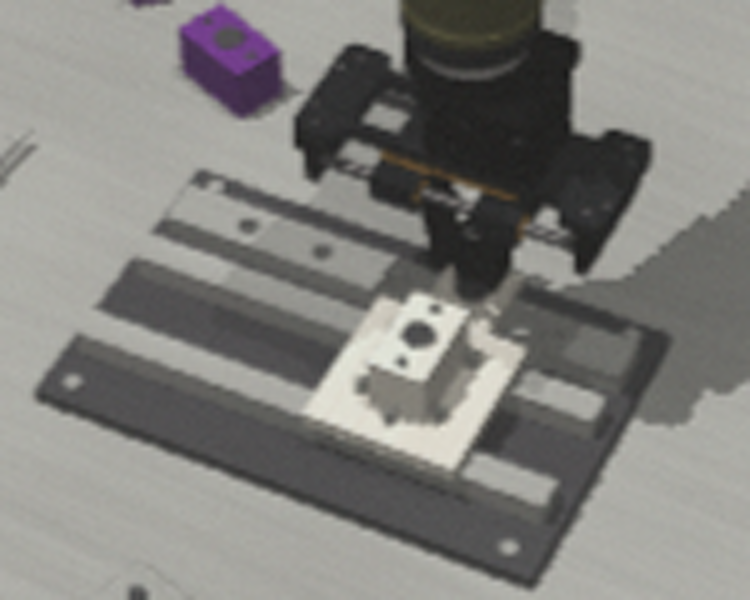

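The picture shows the carriage one hole towards the tapper, the blank still seated at crop (418,350), and the knob held. The force rises at a fixed height, so the plunger is at its bottom stop.

```bash
python3 -c "
from h import *
print(env.sign_off())"
```

```text
the job is handed in; nothing more can be done
None
```

I handed the job in at about 14.5 s: the blank is seated between the six pins, the carriage is one hole towards the tapping stand (+y), and the gripper is holding the plunger down at its stop; no verdict came back, and I did not measure the flange, wrench or screwdriver, though the arm was not driven near them.

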